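Clear the bookbinder's cutting mat

ROBOT

A 6-joint arm with a two-finger parallel gripper is mounted at the origin on the work surface. World frame = base frame: x ahead of the robot, y to its left, z up, the work surface at z = 0. Lengths are in m, angles in rad, forces in N, time in s.
With the tool pointing down it reaches from about 0.25 to 0.725 m from the base axis. Payload 9.7 kg.
Tool frame: the origin (TCP) lies at the very end of the fingers, on their centre line; the grasp point (between the pads) lies 19 mm behind it; z points along the fingers, y is the line along which they close (so a half turn about z gives the same grasp; the last joint's range is limited). The gripper opens to 85 mm and grips with 20 to 120 N. Pads are 22 mm wide; open, the fingers measure 114 mm over their backs; the gripper's body (76 mm by 85 mm) begins 54 mm behind the grasp point. The pads swing forward as they close: fully open they stand 13 mm farther back than shut.
Start: joints at [1.306, 0.087, 0.176, 1.66, 0, 1.571], TCP at [0.144, 0.531, 0.231] pointing down, gripper open.
Joint ranges: [-3.13, 3.13], [-0.85, 1.81], [-1.15, 1.24], [-2.2, 2.28], [-1.44, 1.52], [-3.14, 3.14]. Speed limits (rad/s): [2.22, 2.22, 2.57, 3.14, 3.14, 3.14].

INTERFACE

Orientations are given as a unit quaternion [x, y, z, w].
In Python, from cell import * gives the robot as it stands. The module is installed in compiled form; this text tells all that it offers.
- The arm moves only by the tool move_arm, never from a script. Its argument "commands" is a list of rows, each a list of 5 numbers: the shift along the tool's x, y, z in m, then the turn about the tool's z in degrees, then the gripper command: -1 is shut, 1 is fully open, values between are in proportion. A call has 1 to 10 rows; each row shifts and turns the commanded pose from where the row before left it, along the tool's axes as they then stand; what a row does not reach is not made up. A row lasts 1/10 s, in which the tool goes at most 50 mm and 8.59 degrees, less where a joint would pass 70% of its speed; a pose out of reach is approached as far as the arm can. A call with a gripper value outside its range is refused whole. The fingers move at their own pace and stop on an object; "newtons" is the grip in N (left out, the last holds). Time passes only in rows, so rows that do not move let the fingers close. It gives the time, the measured TCP pose, the force, the opening and the grip force at its end, in the units of the state.
- state(): the state, without advancing time (a new reading comes with each control period).
- grab_frame(name): name is "side" or "top" or "wrist"; returns the picture (420x560x3 uint8, blue, green, red); there is no depth.
- camera_model(name): a dict with "fov_y" (degrees; the focal length in pixels is half the picture's height over the tangent of half this angle, whatever the lens; pixels are square), "cx", "cy" (the principal point, pixels), "k1" (the pictures are not rectified: a ray, as slopes to the right and down, at radius r is drawn at 1 + k1 r^2 times it, then the intrinsics apply), "world_from_camera" (4x4, takes a point from camera to world coordinates); the wrist camera has in their place "hand_eye" (4x4, takes a point from camera to tool coordinates, whose origin is the TCP and whose axes are the flange's). Camera axes: x right, y down, z forward; pixel columns grow to the right and rows downward; lengths in m; the calibration is good to about 2 mm. A picture is of the moment at which its call begins: read the wrist's pose just before it. camera_model takes no time and is no camera call.
- close_job(): hands the job in; it is judged then, once.
The state is a dict: "clock": time; "q": joint angles; "qd": joint speeds; "effort": joint torques, N m; "eef_pos": TCP position; "tcp_rot": TCP orientation; "force": force on the tool from outside, world axes, zero at the start; "ft_torque": the same for the moment, N m; "gripper_width": finger opening in m; "grip_force": force on a finger pad.
Only numpy, scipy, OpenCV 4.12 (cv2) and the standard library are available. Lean on these libraries where they do the work, as an engineer would, in place of code of your own. Each camera call takes 0.05 s, during which the arm holds its last target. There are 200 camera calls.

TASK

Clear the bookbinder's mat by putting each thing where it belongs: the two brass-headed hand stamps into the brown wooden tray, both lying flat on its floor; the two lidded jars into the blue bin, standing upright on its floor; and the leather pocket book flat on the white pressing board, in the middle and square with its edges. Do not tip a jar over on the way, and leave the steel pressing weight and the brush pot where they stand.

Things in the scene. Friction and masses are not known exactly. Their poses are not given: they have to be found in the camera images.
- dark_stamp_centre (a point): centre (half-way up and half-way along) of a bookbinder's hand stamp lying flat on the bench: overall 104 long x 28 wide x 28 high. It has a very dark brown square-section handle, 28 x 28, running from 52 mm behind this point to 22 mm ahead of it, then a thin brass neck and a small brass head at the +x end. x runs along the tool to the head, z up. It balances within about 5 mm of this point; about 0.12 kg.
- red_stamp_centre (a point): centre (half-way up and half-way along) of a bookbinder's hand stamp lying flat on the bench: overall 104 long x 28 wide x 28 high. It has a bright red square-section handle, 28 x 28, running from 52 mm behind this point to 22 mm ahead of it, then a thin brass neck and a small brass head at the +x end. x runs along the tool to the head, z up. It balances within about 5 mm of this point; about 0.12 kg.
- yellow_jar_centre (a point): centre (half-way up) of a closed upright round jar, 44 mm diameter, 64 mm high, straight-sided: white body and, for the top 18 mm, a yellow lid. z up along its axis; about 0.12 kg.
- black_jar_centre (a point): centre (half-way up) of a closed upright round jar, 44 mm diameter, 64 mm high, straight-sided: white body and, for the top 18 mm, a black lid. z up along its axis; about 0.12 kg.
- book_centre (a point): centre (half-way up) of a small brown leather-bound pocket book lying flat: 88 long (x) x 58 wide (y) x 26 thick (z), rigid; about 0.15 kg.
- stamp_tray: shallow open tray of mid-brown wood, fixed to the bench; origin at the centre of its underside, on the bench. Outside 140 (x) x 150 (y) x 20 high, walls and floor 5 thick (inside 130 x 140, inner floor 5 mm above the bench). Both stamps fit side by side, lying along its x.
- jar_bin: shallow open bin of blue plastic, fixed to the bench; origin at the centre of its underside, on the bench. Outside 110 (x) x 160 (y) x 25 high, walls and floor 5 thick (inside 100 x 150, inner floor 5 mm above the bench). Both jars fit, one beside the other along its y.
- press_board: plain white flat pressing board, fixed to the bench; origin at the centre of its underside, on the bench. 150 (x) x 120 (y) x 12 thick; its top is 12 mm above the bench.
- press_weight: bystander: dark steel pressing weight, round foot 60 diameter x 30 high with a small knob, 61 high in all; origin at the centre of its underside. Leave alone.
- brush_pot: bystander: blue ceramic pot 68 diameter x 75 high with three brushes standing in it up to about 160 mm above the bench; origin at the centre of its underside. Leave alone.

How it is judged:
At the end, for the whole second after the job is handed in: Both stamps lie level (0.1 rad) on the wooden tray's floor; both jars stand upright (0.12 rad) on the blue bin's floor; the book lies flat on the board, centre within 15 mm of the board's, edges parallel within 0.2 rad either way round; all released and at rest (x of dark_stamp_centre in the frame of stamp_tray between -0.06 and 0.06 m and y of dark_stamp_centre in the frame of stamp_tray between -0.065 and 0.065 m and z of dark_stamp_centre in the frame of stamp_tray between 0.01 and 0.026 m and angle between dark_stamp_centre's own x axis and vertical between 1.47 and 1.67 rad and x of red_stamp_centre in the frame of stamp_tray between -0.06 and 0.06 m and y of red_stamp_centre in the frame of stamp_tray between -0.065 and 0.065 m and z of red_stamp_centre in the frame of stamp_tray between 0.01 and 0.026 m and angle between red_stamp_centre's own x axis and vertical between 1.47 and 1.67 rad and x of yellow_jar_centre in the frame of jar_bin between -0.045 and 0.045 m and y of yellow_jar_centre in the frame of jar_bin between -0.07 and 0.07 m and z of yellow_jar_centre in the frame of jar_bin between 0.03 and 0.044 m and angle between each of yellow_jar_centre, black_jar_centre's own z axis and vertical below 0.12 rad and x of black_jar_centre in the frame of jar_bin between -0.045 and 0.045 m and y of black_jar_centre in the frame of jar_bin between -0.07 and 0.07 m and z of black_jar_centre in the frame of jar_bin between 0.03 and 0.044 m and horizontal distance between book_centre and press_board below 0.015 m and z of book_centre in the frame of press_board between 0.02 and 0.03 m and angle between book_centre's own z axis and vertical below 0.1 rad and (angle between the x axis of book_centre and the x axis of press_board, either way round below 0.2 rad or angle between the x axis of book_centre and the y axis of press_board, either way round below 0.2 rad) and linear speed of each of dark_stamp, red_stamp, yellow_jar, black_jar, book below 0.02 m/s); the robot touches nothing.
It fails at once if the pressing weight is shifted by more than 15 mm or tipped (distance of press_weight from where it was at the start of the episode above 0.015 m or angle between press_weight's own z axis and vertical above 0.3 rad).
It fails at once if the brush pot is shifted by more than 15 mm or tipped (distance of brush_pot from where it was at the start of the episode above 0.015 m or angle between brush_pot's own z axis and vertical above 0.3 rad).
It fails at once if the yellow jar is tipped over (angle between yellow_jar_centre's own z axis and vertical above 0.7 rad).
It fails at once if the black jar is tipped over (angle between black_jar_centre's own z axis and vertical above 0.7 rad).
It also fails if it takes over 128 s, if anything falls off the work surface, if the arm or the gripper's body presses on something with over 40 N, if the wrist force passes 120 N, or if a joint passes its speed limit or range.

## Working session

There is one attempt and no reset: what is moved stays moved. The work goes in short steps, Python scripts to look and compute and a tool call to move; the robot and the scene stay as the last step left them, time stands still between calls to the robot, and variables do not carry over. Pictures are saved under pics/ and viewed, at most 14 in all, crops included, and the job is handed in when it is done.

Besides the shell and the picture viewer there is one more tool, called after ">>>" in YAML: its name, and indented under it one key for each argument. move_arm: Moves the arm, as the interface text tells. Its arguments: {"type":"object","properties":{"commands":{"type":"array"},"newtons":{"type":"number"}},"required":["commands"]}

```bash
mkdir -p pics
python3 - <<'E'
from cell import *
import cv2,numpy as np
s=state();print(s)
for n in("top","side"):
    cv2.imwrite(f"pics/{n}0.png",grab_frame(n)); print(n,camera_model(n))
print(camera_model("wrist"))
E
```

```text
{'clock': 0.0, 'q': array([1.30598846e+00, 8.74300659e-02, 1.75115684e-01, 1.65979063e+00,
       1.13737707e-05, 1.57077961e+00]), 'qd': array([ 0.00064367,  0.00076586, -0.00076201, -0.00087971, -0.00023478,
       -0.00054877]), 'effort': array([ 3.46023926e-04, -5.20386565e+01,  4.64803433e+01,  1.63040293e-02,
       -6.54264022e-05, -3.09466778e-06]), 'eef_pos': array([0.14388379, 0.53060373, 0.2305901 ]), 'tcp_rot': array([ 1.32009106e-01,  9.91248288e-01, -6.47862467e-04, -9.20269567e-05]), 'force': array([-0.39618784,  0.26827787, -0.24678732]), 'ft_torque': array([-0.00957905,  0.00965195, -0.01587205]), 'grip_force': 0.0, 'gripper_width': 0.08591704167175856}
top {'fov_y': 47.73651941669999, 'cx': 281.1913574976271, 'cy': 206.8907918010536, 'k1': -0.06799006545673662, 'world_from_camera': array([[-0.01341947, -0.99159057,  0.12871697,  0.42227356],
       [-0.99990094,  0.01276117, -0.00593766, -0.00497961],
       [ 0.00424515, -0.1287839 , -0.99166359,  1.29744047],
       [ 0.        ,  0.        ,  0.        ,  1.        ]])}
side {'fov_y': 56.56745855686872, 'cx': 281.6687773576096, 'cy': 207.7748200557684, 'k1': -0.11480960414185537, 'world_from_camera': array([[ 0.85647022, -0.27514376,  0.4367547 ,  0.18133134],
       [-0.51578152, -0.42223266,  0.74544551, -0.6981986 ],
       [-0.02069258, -0.86372189, -0.50354376,  0.53297017],
       [ 0.        ,  0.        ,  0.        ,  1.        ]])}
{'fov_y': 59.387609414223974, 'cx': 275.3791960796073, 'cy': 210.34867823040284, 'k1': -0.005805747760251657, 'hand_eye': array([[-1.34304576e-03, -9.60690190e-01, -2.77619443e-01,
         7.00270968e-02],
       [ 9.99998945e-01, -1.13676164e-03, -9.04002202e-04,
        -2.06040697e-04],
       [ 5.52878913e-04, -2.77620364e-01,  9.60690703e-01,
        -1.43407258e-01],
       [ 0.00000000e+00,  0.00000000e+00,  0.00000000e+00,
         1.00000000e+00]])}
```

View pics/top0.png

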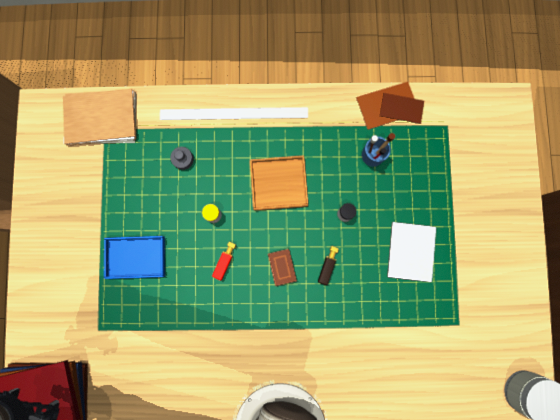

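View pics/side0.png

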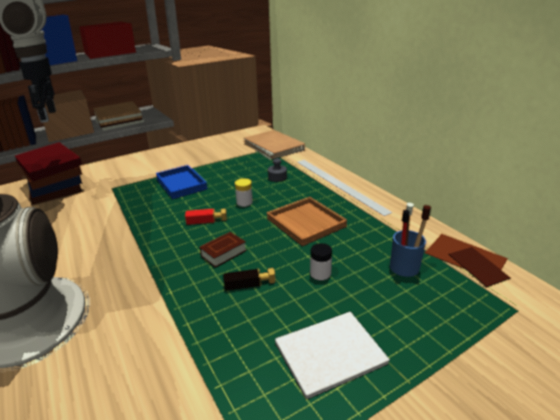

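The top view shows: bin (135,258), tray (279,183), board (412,252), red stamp (224,262), dark stamp (328,266), book (283,267), yellow jar (211,213), black jar (348,213), weight (181,158), brush pot (377,152). I'll write the helper, then hover for near views.

```bash
cat > h.py <<'E'
from cell import *
import cv2,numpy as np
from scipy.spatial.transform import Rotation as R
def cam(n,s=None):
    m=camera_model(n); f=210/np.tan(np.radians(m['fov_y']/2))
    if n=='wrist':
        T=np.eye(4);T[:3,:3]=R.from_quat(s['tcp_rot']).as_matrix();T[:3,3]=s['eef_pos'];T=T@m['hand_eye']
    else: T=m['world_from_camera']
    return m,f,T
def cast(px,z,c):
    m,f,T=c; p=(np.atleast_2d(px).astype(float)-[m['cx'],m['cy']])/f; q=p.copy()
    for _ in range(10): q=p/(1+m['k1']*(q**2).sum(1,keepdims=True))
    d=np.c_[q,np.ones(len(q))]@T[:3,:3].T; o=T[:3,3]
    return (o+d*((z-o[2])/d[:,2])[:,None])[:,:2]
def rect(img,mask,z,c,amin=60):
    "min-area rectangles of mask blobs, on plane z: centre, sides, angle(deg) of long side"
    mask=cv2.morphologyEx(mask.astype(np.uint8),cv2.MORPH_OPEN,np.ones((3,3)))
    out=[]
    for k in cv2.findContours(mask,cv2.RETR_EXTERNAL,cv2.CHAIN_APPROX_NONE)[0]:
        if cv2.contourArea(k)<amin: continue
        w=cast(k[:,0],z,c); (x,y),(a,b),t=cv2.minAreaRect((w*1000).astype(np.float32))
        if a<b: a,b,t=b,a,t+90
        out.append((round(x,1),round(y,1),round(a,1),round(b,1),round((t+90)%180-90,1),tuple(k[:,0].mean(0).round().astype(int))))
    return sorted(out,key=lambda o:-o[2]*o[3])
def shot(n,name):
    s=state(); im=grab_frame(n); cv2.imwrite(f'pics/{name}.png',im); return im,cv2.cvtColor(im,cv2.COLOR_BGR2HSV),cam(n,s),s
def st(s=None):
    s=s or state(); r=R.from_quat(s['tcp_rot']).as_matrix()
    print('t%.2f'%s['clock'],s['eef_pos'].round(4),'xang %.2f tilt %.2f'%(np.degrees(np.arctan2(r[1,0],r[0,0])),np.degrees(np.arccos(-r[2,2]))),'w%.4f'%s['gripper_width'],s['force'].round(1))
E
python3 - <<'E'
from h import *
im=cv2.imread('pics/top0.png');H=cv2.cvtColor(im,cv2.COLOR_BGR2HSV);c=cam('top')
for n,p,z in[('bin',(135,258),.025),('tray',(279,183),.02),('board',(412,252),.012),('red',(224,262),.028),('dark',(328,266),.028),('book',(283,267),.026),('yj',(211,213),.064),('bj',(348,213),.064),('wt',(181,158),.06),('pot',(377,152),.075)]: print(n,cast(p,z,c)[0].round(3))
E
```

```text
bin [0.454 0.381]
tray [ 0.654 -0.008]
board [ 0.461 -0.366]
red [0.441 0.142]
dark [ 0.427 -0.135]
book [ 0.426 -0.015]
yj [0.569 0.172]
bj [ 0.564 -0.187]
wt [0.718 0.254]
pot [ 0.724 -0.268]
```

>>> move_arm:
  commands:
    - [0,0,-0.03,-7.6,1]
    - [0,0,-0.04,-7.6,1]
    - [-0.03,-0.035,0,0,1]
    - [-0.03,-0.035,0,0,1]
    - [-0.03,-0.035,0,0,1]
    - [-0.03,-0.035,0,0,1]
    - [-0.03,-0.035,0,0,1]
    - [-0.03,-0.035,0,0,1]
    - [-0.03,-0.035,0,0,1]
    - [-0.03,-0.035,0,0,1]

```text
clock: 1.1
eef_pos: [0.3849, 0.2493, 0.3012]
tcp_rot: [-0.0, 1.0, -0.0, -0.0]
force: [0.0, 0.7, 0.4]
gripper_width: 0.0855
grip_force: 0.0
```

>>> move_arm:
  commands:
    - [-0.03,-0.035,0,0,1]
    - [0,0,0,0,1]
    - [0,0,0,0,1]

```text
clock: 1.4
eef_pos: [0.4145, 0.2151, 0.3009]
tcp_rot: [0.001, 1.0, -0.0, -0.0]
force: [-0.3, 0.1, -0.5]
gripper_width: 0.0853
grip_force: 0.0
```

Run:
```python
from h import *
im,H,c,s=shot('wrist','w1'); st(s)
```

```text
t1.40 [0.4145 0.2151 0.3009] xang 179.87 tilt 0.05 w0.0853 [-0.3  0.1 -0.5]
```

View pics/w1.png

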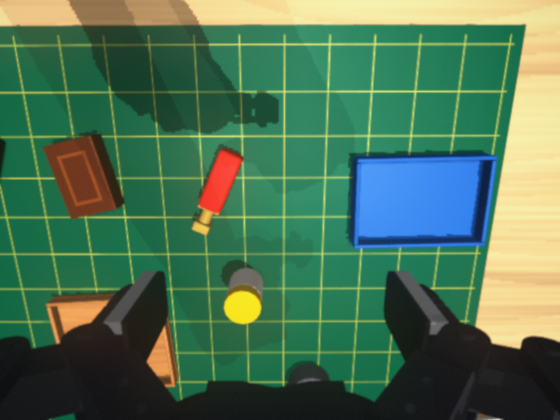

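Wrist view from the left: red stamp (220,190) with head down at (201,226), book (84,176), yellow lid (243,307), bin (424,200). I'll measure these and then hover on the right.

```bash
cat > meas.py <<'E'
from h import *
def allm(im,H,c):
    h,s,v=[H[...,i].astype(int) for i in range(3)]
    print('bin',rect(im,(h>100)&(h<125)&(s>150)&(v>60),.025,c,3000))
    print('red',rect(im,((h<5)|(h>174))&(s>200)&(v>120),.028,c,300)[:3])
    print('yel',rect(im,(h>24)&(h<34)&(s>200)&(v>120),.064,c,500)[:2])
    print('brown',rect(im,(h>=3)&(h<20)&(s>110)&(v>40)&(v<180),.026,c,1500)[:4])
    print('white',rect(im,(s<60)&(v>190),.012,c,3000)[:2])
    print('dark',rect(im,(v<50)&(s<256),.028,c,300)[:6])
E
python3 - <<'E'
from meas import *
im=cv2.imread('pics/w1.png');H=cv2.cvtColor(im,cv2.COLOR_BGR2HSV)
allm(im,H,cam('wrist',state()))
for p in[(84,150),(96,185),(70,320),(235,160),(470,200)]: print(p,H[p[1],p[0]])
E
```

```text
bin [(455.0, 386.7, 164.5, 112.8, -88.8, (np.int64(421), np.int64(199)))]
red [(429.2, 151.1, 71.6, 26.5, -24.1, (np.int64(220), np.int64(180)))]
yel [(570.2, 176.2, 42.0, 40.6, 89.9, (np.int64(243), np.int64(306)))]
brown [(424.1, -5.3, 87.5, 67.2, 12.7, (np.int64(83), np.int64(176)))]
white []
dark [(657.3, 220.6, 791.2, 228.0, 89.9, (np.int64(278), np.int64(368))), (415.7, 24.5, 83.9, 9.1, 12.5, (np.int64(108), np.int64(169)))]
(84, 150) [ 10 186 119]
(96, 185) [ 10 196 159]
(70, 320) [ 15 158 242]
(235, 160) [  2 201 249]
(470, 200) [107 197 239]
```

>>> move_arm:
  commands:
    - [0,-0.045,0,0,1]
    - [0,-0.045,0,0,1]
    - [0,-0.045,0,0,1]
    - [0,-0.045,0,0,1]
    - [0,-0.045,0,0,1]
    - [0,-0.045,0,0,1]
    - [0,-0.045,0,0,1]
    - [0,-0.045,0,0,1]
    - [0,-0.045,0,0,1]
    - [0,0,0,0,1]

```text
clock: 2.45
eef_pos: [0.4143, -0.1917, 0.3005]
tcp_rot: [0.001, 1.0, -0.0, -0.001]
force: [-0.7, 0.1, -0.5]
gripper_width: 0.0852
grip_force: 0.0
```

>>> move_arm:
  commands:
    - [0,0,0,0,1]

```text
clock: 2.55
eef_pos: [0.4144, -0.1885, 0.3011]
tcp_rot: [-0.0, 1.0, 0.0, -0.0]
force: [1.2, -0.5, -0.9]
gripper_width: 0.0854
grip_force: 0.0
```

Run:
```python
from meas import *
im,H,c,s=shot('wrist','w2'); st(s); allm(im,H,c)
```

```text
t2.55 [ 0.4144 -0.1885  0.3011] xang -179.99 tilt 0.05 w0.0854 [ 1.2 -0.5 -0.9]
bin []
red [(446.6, 132.2, 43.1, 19.7, 12.0, (np.int64(554), np.int64(195)))]
yel []
brown [(425.3, -11.6, 88.2, 57.8, 12.6, (np.int64(429), np.int64(176))), (252.8, -306.1, 136.2, 21.3, 89.8, (np.int64(171), np.int64(9)))]
white [(461.5, -365.5, 148.9, 119.1, -7.4, (np.int64(130), np.int64(200)))]
dark [(657.9, -183.2, 791.4, 228.1, 89.9, (np.int64(280), np.int64(369))), (586.6, -187.0, 52.8, 43.3, -0.7, (np.int64(277), np.int64(302))), (405.9, -141.2, 72.7, 31.2, -34.4, (np.int64(320), np.int64(158)))]
```

View pics/w2.png

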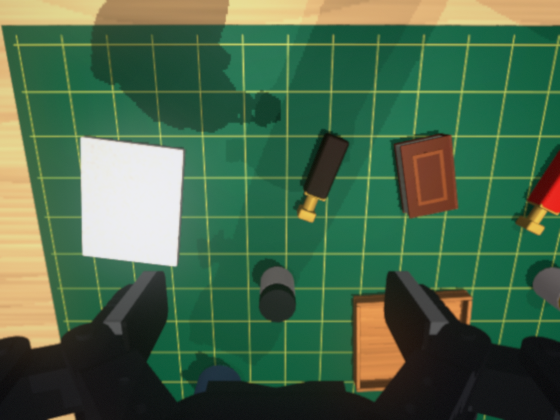

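Right view: board (130,200), dark stamp (322,175) with head at (308,213), book (429,176), black lid (277,303), tray partly seen (412,340). I'll refine the dark stamp, black lid and tray.

Run:
```python
from h import *
im=cv2.imread('pics/w2.png');H=cv2.cvtColor(im,cv2.COLOR_BGR2HSV);c=cam('wrist',state())
def crop(x0,y0,x1,y1,m):
    o=np.zeros(m.shape,bool);o[y0:y1,x0:x1]=m[y0:y1,x0:x1];return o
h,s,v=[H[...,i].astype(int) for i in range(3)]
for t in(40,55,70): print('dark',t,rect(im,crop(295,120,360,205,(v<t)&((h<30)|(h>150)|(s<40))),.028,c,200))
print('brasshead',rect(im,crop(290,195,330,230,(h>15)&(h<32)&(s>120)&(v>90)),.02,c,20))
print(H[160,328],H[140,310],H[300,278],H[275,278],H[318,278])
for t in(45,60): print('blid',t,rect(im,crop(250,284,305,330,(v<t)),.064,c,200))
print('tray w2',[cast(p,.02,c)[0].round(4) for p in((353,295),(472,290),(357,391))])
im=cv2.imread('pics/top0.png');H=cv2.cvtColor(im,cv2.COLOR_BGR2HSV);c=cam('top')
h,s,v=[H[...,i].astype(int) for i in range(3)]
print('tray',rect(im,crop(240,145,318,220,(h<25)&(s>90)),.02,c,300))
print('bin',rect(im,crop(95,228,175,290,(h>100)&(h<125)&(s>120)),.025,c,300))
print('board',rect(im,crop(380,215,445,290,(s<60)&(v>150)),.012,c,300))
print('wt',cast([(181,158)],.05,c),'pot',cast((372,162),.04,c))
```

```text
dark 40 []
dark 55 [(412.9, -130.4, 69.2, 25.5, -19.9, (np.int64(327), np.int64(166)))]
dark 70 [(413.2, -130.5, 69.9, 25.5, -19.9, (np.int64(326), np.int64(166)))]
brasshead [(463.7, -148.0, 32.3, 20.8, -18.7, (np.int64(309), np.int64(208)))]
[14 82 53] [ 77 176  94] [64 40 45] [20 16 93] [68 49 42]
blid 45 [(565.4, -187.1, 46.9, 38.1, -0.7, (np.int64(276), np.int64(300)))]
blid 60 [(566.0, -187.0, 48.2, 40.8, 0.0, (np.int64(277), np.int64(302)))]
tray w2 [array([ 0.5804, -0.0884]), array([0.5734, 0.064 ]), array([ 0.7305, -0.0739])]
tray [(656.0, -5.8, 150.6, 142.4, -86.6, (np.int64(278), np.int64(183)))]
bin [(457.3, 384.6, 163.6, 110.5, -88.8, (np.int64(134), np.int64(257)))]
board [(462.7, -366.0, 150.9, 121.0, -7.2, (np.int64(412), np.int64(252)))]
wt [[0.7204838  0.25569288]] pot [[ 0.70524104 -0.26075715]]
```

>>> move_arm:
  commands:
    - [-0.005,0.027,0,0,1]
    - [-0.005,0.027,0.03,0,1]
    - [0,0,0.04,6.6,1]
    - [0,0,0.04,6.6,1]
    - [0,0,0.04,6.7,1]
    - [0,0,0.04,0,1]
    - [0,0,0.04,0,1]
    - [0,0,0,0,1]
  newtons: 40

```text
clock: 3.4
eef_pos: [0.4215, -0.1322, 0.0669]
tcp_rot: [0.171, 0.985, 0.001, -0.004]
force: [-0.5, 0.7, 0.7]
gripper_width: 0.0855
grip_force: 0.0
```

Run:
```python
from h import *
im,H,c,s=shot('wrist','w3'); st(s)
h,S,v=[H[...,i].astype(int) for i in range(3)]
print(rect(im,(v<75)&((h<30)|(h>150)|(S<40)),.028,c,500))
```

```text
t3.40 [ 0.4215 -0.1322  0.0669] xang 160.31 tilt 0.43 w0.0855 [-0.5  0.7  0.7]
[(520.1, -96.9, 214.1, 69.9, 70.1, (np.int64(405), np.int64(391))), (462.4, -272.5, 104.6, 60.2, 70.5, (np.int64(83), np.int64(386))), (408.9, -128.8, 41.5, 25.0, -20.5, (np.int64(274), np.int64(220)))]
```

View pics/w3.png

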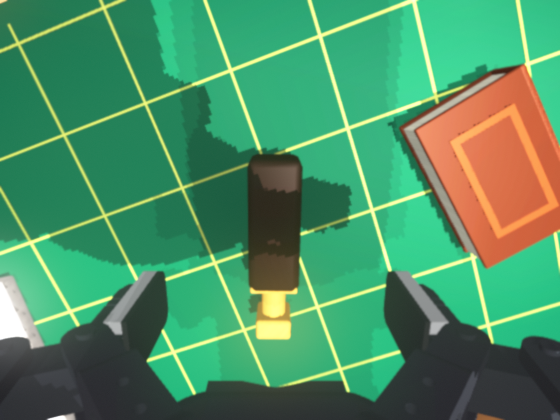

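Dark stamp (275,225) is centred and square between the fingers; descend and grip.

>>> move_arm:
  commands:
    - [0,0,0.03,0,1]
    - [0,0,0.02,0,1]
    - [0,0,0.012,0,1]
    - [0,0,0,0,1]
    - [0,0,0,0,-1]
    - [0,0,0,0,-1]
    - [0,0,0,0,-1]
    - [0,0,0,0,-1]
    - [0,0,0,0,-1]
    - [0,0,0,0,-1]

```text
clock: 4.45
eef_pos: [0.4247, -0.1352, 0.0101]
tcp_rot: [0.173, 0.985, -0.0, 0.001]
force: [-1.3, 0.8, 5.1]
gripper_width: 0.0272
grip_force: 40.9
```

>>> move_arm:
  commands:
    - [0,0,0,0,-1]
    - [0,0,-0.03,0,-1]
    - [0,0,-0.04,0,-1]
    - [0,0,-0.03,0,-1]
    - [0,0,0,0,-1]

```text
clock: 4.95
eef_pos: [0.4261, -0.1357, 0.1134]
tcp_rot: [0.173, 0.985, -0.0, 0.003]
force: [0.4, 0.9, -1.0]
gripper_width: 0.027
grip_force: 40.0
```

Run:
```python
from h import *
st();print(state()['grip_force'])
```

```text
t4.95 [ 0.4261 -0.1357  0.1134] xang 160.12 tilt 0.35 w0.0270 [ 0.4  0.9 -1. ]
40.01543641090393
```

>>> move_arm:
  commands:
    - [0,0,0,-7.6,-1]
    - [0,0,0,-7.6,-1]
    - [0,0,0,-7.7,-1]
    - [-0.039,0.014,0,0,-1]
    - [-0.039,0.014,0,0,-1]
    - [-0.039,0.014,0,0,-1]
    - [-0.039,0.014,0,0,-1]
    - [-0.039,0.014,0,0,-1]
    - [-0.039,0.014,0,0,-1]
    - [0,0,0,0,-1]

```text
clock: 5.95
eef_pos: [0.656, -0.0367, 0.1051]
tcp_rot: [-0.027, 1.0, 0.0, -0.002]
force: [-1.4, -0.3, -0.5]
gripper_width: 0.0272
grip_force: 39.9
```

>>> move_arm:
  commands:
    - [0,0,0,0,-1]
    - [0,0,0,0,-1]

```text
clock: 6.15
eef_pos: [0.6526, -0.0391, 0.1087]
tcp_rot: [-0.026, 1.0, -0.0, -0.001]
force: [0.3, 0.4, -2.2]
gripper_width: 0.0272
grip_force: 39.9
```

Run:
```python
from h import *
im,H,c,s=shot('wrist','w4'); st(s)
```

```text
t6.15 [ 0.6526 -0.0391  0.1087] xang -176.99 tilt 0.08 w0.0272 [ 0.3  0.4 -2.2]
```

View pics/w4.png

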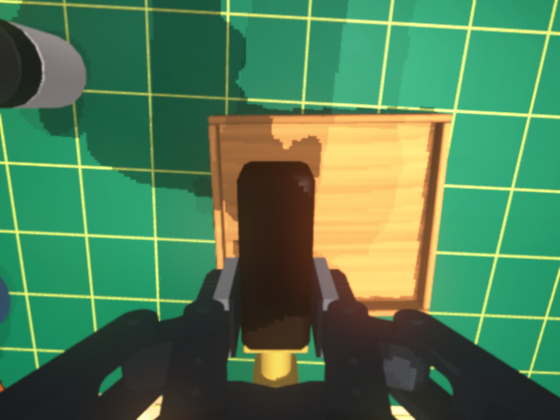

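Run:
```python
from h import *
s=state();c=cam('wrist',s)
P=cast([(210,118),(451,115),(429,314),(217,200),(441,200)],.02,c)
print((P*1000).round(1)); print(np.degrees(np.arctan2(*(P[1]-P[0])[::-1])))
```

```text
[[592.8 -83.1]
 [583.5  64.4]
 [721.4  73.9]
 [644.6 -78.4]
 [637.2  67.7]]
93.63425862152822
```

Tray rim (210–451,118) gives centre (657,-5), 3.6°; the stamp is well placed. Lower and release.

>>> move_arm:
  commands:
    - [-0.003,0,0.03,0,-1]
    - [0,0,0.03,0,-1]
    - [0,0,0.02,0,-1]
    - [0,0,0.008,0,-1]
    - [0,0,0.004,0,-1]
    - [0,0,0,0,-1]

```text
clock: 6.8
eef_pos: [0.6566, -0.0389, 0.0182]
tcp_rot: [-0.026, 1.0, -0.0, 0.001]
force: [-0.1, -0.9, -1.3]
gripper_width: 0.0273
grip_force: 40.0
```

>>> move_arm:
  commands:
    - [0,0,0,0,-1]
    - [0,0,0,0,-0.2]
    - [0,0,0,0,-0.2]
    - [0,0,0,0,-0.2]
    - [0,0,-0.02,0,-0.2]
    - [0,0,-0.03,0,-0.2]
    - [0,0,-0.04,0,-0.2]
    - [0,0,-0.04,0,1]
    - [0,0,0,0,1]

```text
clock: 7.7
eef_pos: [0.6588, -0.0387, 0.1543]
tcp_rot: [-0.026, 1.0, -0.0, 0.005]
force: [1.2, 0.6, 0.3]
gripper_width: 0.0623
grip_force: 0.0
```

Run:
```python
from h import *
im,H,c,s=shot('wrist','w5'); st(s)
```

```text
t7.70 [ 0.6588 -0.0387  0.1543] xang -176.97 tilt 0.54 w0.0623 [1.2 0.6 0.3]
```

View pics/w5.png

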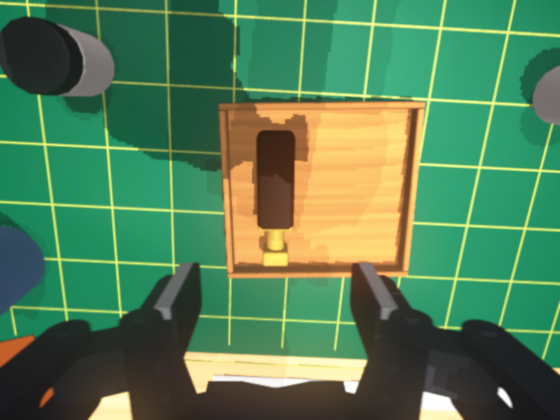

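Dark stamp lies flat in the tray (275,185). Next the red stamp.

>>> move_arm:
  commands:
    - [0,0,0,6.8,1]
    - [0,0,0,6.8,1]
    - [0,0,0,6.8,1]
    - [0.039,0.0115,0,6.8,1]
    - [0.039,0.0115,0,0,1]
    - [0.039,0.0115,0,0,1]
    - [0.039,0.0115,0,0,1]
    - [0.039,0.0115,0.03,0,1]
    - [0.039,0.0115,0.03,0,1]
    - [0.039,0.0115,0.03,0,1]

```text
clock: 8.75
eef_pos: [0.4367, 0.1425, 0.0563]
tcp_rot: [0.209, 0.978, -0.0, -0.0]
force: [0.7, 0.7, 0.4]
gripper_width: 0.0852
grip_force: 0.0
```

>>> move_arm:
  commands:
    - [0,0,0,0,1]
    - [0,0,0,0,1]

```text
clock: 8.95
eef_pos: [0.4373, 0.1422, 0.0571]
tcp_rot: [0.208, 0.978, -0.0, -0.001]
force: [0.2, 0.6, 1.1]
gripper_width: 0.0854
grip_force: 0.0
```

Run:
```python
from h import *
im,H,c,s=shot('wrist','w6'); st(s)
h,S,v=[H[...,i].astype(int) for i in range(3)]
print(rect(im,((h<6)|(h>172))&(S>190)&(v>100),.028,c,500))
```

```text
t8.95 [0.4373 0.1422 0.0571] xang 155.94 tilt 0.09 w0.0854 [0.2 0.6 1.1]
[(429.7, 150.3, 73.6, 27.1, -24.3, (np.int64(284), np.int64(225)))]
```

>>> move_arm:
  commands:
    - [-0.002,0.004,0.02,0,1]
    - [0,0,0.02,0,1]
    - [0,0,0.009,0,1]
    - [0,0,0,0,1]
    - [0,0,0,0,-1]
    - [0,0,0,0,-1]
    - [0,0,0,0,-1]
    - [0,0,0,0,-1]
    - [0,0,0,0,-1]
    - [0,0,0,0,-1]

```text
clock: 10.0
eef_pos: [0.4423, 0.1449, 0.01]
tcp_rot: [0.209, 0.978, 0.0, 0.001]
force: [-0.5, -0.3, 5.6]
gripper_width: 0.027
grip_force: 40.9
```

>>> move_arm:
  commands:
    - [0,0,0,0,-1]
    - [0,0,-0.03,0,-1]
    - [0,0,-0.04,0,-1]
    - [0,0,-0.03,0,-1]
    - [0,0,0,-6.8,-1]
    - [0,0,0,-6.9,-1]
    - [0,0,0,-6.9,-1]
    - [0,0,0,-7,-1]
    - [0,0,0,0,-1]
    - [0,0,0,0,-1]

```text
clock: 11.0
eef_pos: [0.4418, 0.1447, 0.109]
tcp_rot: [-0.028, 1.0, -0.0, -0.0]
force: [-0.7, 0.7, -1.0]
gripper_width: 0.0269
grip_force: 40.2
```

>>> move_arm:
  commands:
    - [-0.0344,-0.0214,0,0,-1]
    - [-0.0344,-0.0214,0,0,-1]
    - [-0.0344,-0.0214,0,0,-1]
    - [-0.0344,-0.0214,0,0,-1]
    - [-0.0344,-0.0214,0,0,-1]
    - [-0.0344,-0.0214,0,0,-1]
    - [0,0,0,0,-1]
    - [0,0,0.03,0,-1]
    - [0,0,0.02,0,-1]
    - [0,0,0,0,-1]

```text
clock: 12.0
eef_pos: [0.6535, 0.029, 0.0557]
tcp_rot: [-0.029, 1.0, -0.0, -0.003]
force: [-0.8, 0.2, -1.9]
gripper_width: 0.0271
grip_force: 40.1
```

```bash
python3 -c "
from h import *
st()"
```

```text
t12.00 [0.6535 0.029  0.0557] xang -176.70 tilt 0.33 w0.0271 [-0.8  0.2 -1.9]
```

>>> move_arm:
  commands:
    - [0,0,0.02,0,-1]
    - [0,0,0.015,0,-1]
    - [0,0,0.005,0,-1]
    - [0,0,0,0,-1]
    - [0,0,0,0,-1]
    - [0,0,0,0,-0.2]
    - [0,0,0,0,-0.2]
    - [0,0,0,0,-0.2]
    - [0,0,-0.02,0,-0.2]
    - [0,0,-0.03,0,-0.2]

```text
clock: 13.0
eef_pos: [0.6545, 0.0289, 0.068]
tcp_rot: [-0.03, 1.0, -0.0, -0.002]
force: [0.1, 0.2, 0.1]
gripper_width: 0.0344
grip_force: 0.0
```

>>> move_arm:
  commands:
    - [0,0,-0.04,0,-0.2]
    - [0,0,-0.04,0,1]
    - [0,0,0,0,1]
    - [0,0,0,0,1]

```text
clock: 13.4
eef_pos: [0.6563, 0.029, 0.1506]
tcp_rot: [-0.03, 1.0, 0.0, 0.001]
force: [-0.2, 0.4, -0.8]
gripper_width: 0.0759
grip_force: 0.0
```

Run:
```python
from h import *
im,H,c,s=shot('wrist','w7'); st(s)
```

```text
t13.40 [0.6563 0.029  0.1506] xang -176.57 tilt 0.15 w0.0759 [-0.2  0.4 -0.8]
```

View pics/w7.png

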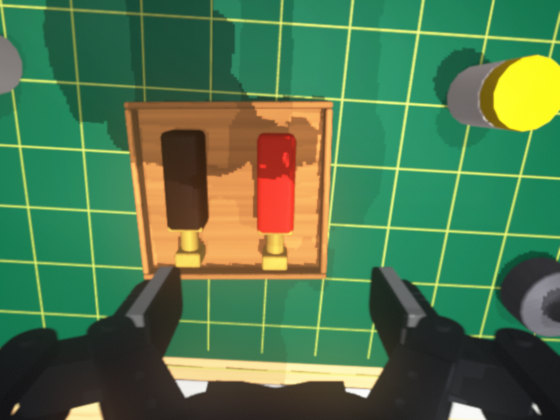

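Both stamps lie flat in the tray (185,200) and (276,200). Next the yellow jar.

>>> move_arm:
  commands:
    - [0,0,0,3.4,1]
    - [0.0215,0.0365,0,0,1]
    - [0.0215,0.0365,0,0,1]
    - [0.0215,0.0365,0,0,1]
    - [0.0215,0.0365,0,0,1]
    - [0,0,0,0,1]
    - [0,0,0,0,1]

```text
clock: 14.15
eef_pos: [0.5687, 0.1755, 0.148]
tcp_rot: [-0.001, 1.0, -0.0, -0.001]
force: [0.1, -0.4, 0.4]
gripper_width: 0.0856
grip_force: 0.0
```

Run:
```python
from h import *
im,H,c,s=shot('wrist','w8'); st(s)
h,S,v=[H[...,i].astype(int) for i in range(3)]
print(rect(im,(h>24)&(h<34)&(S>200)&(v>120),.064,c,500))
```

```text
t14.15 [0.5687 0.1755 0.148 ] xang -179.86 tilt 0.11 w0.0856 [ 0.1 -0.4  0.4]
[]
```

Run:
```python
from h import *
im=cv2.imread('pics/w8.png');H=cv2.cvtColor(im,cv2.COLOR_BGR2HSV);c=cam('wrist',state())
h,S,v=[H[...,i].astype(int) for i in range(3)]
print(rect(im,(h>20)&(h<38)&(S>150)&(v>80),.064,c,300))
print(H[150:300:30,276])
```

```text
[(570.8, 174.5, 45.4, 42.9, -0.0, (np.int64(276), np.int64(219)))]
[[ 49 107 164]
 [ 19  30 176]
 [ 30 188 255]
 [ 30 199 255]
 [ 46 112 195]]
```

View pics/w8.png

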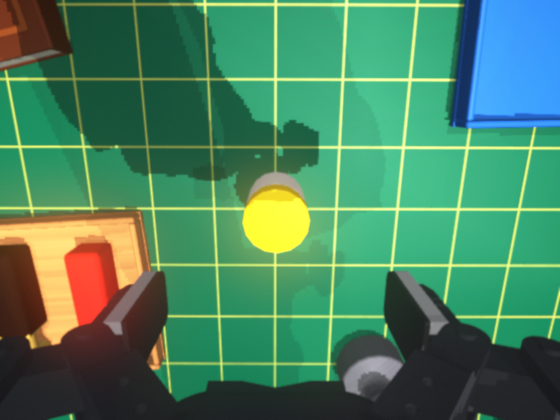

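Yellow lid at (276,220), centred between the fingers. Grip it.

>>> move_arm:
  commands:
    - [-0.003,-0.001,0.035,0,1]
    - [0,0,0.035,0,1]
    - [0,0,0.03,0,1]
    - [0,0,0.018,0,1]
    - [0,0,0.005,0,1]
    - [0,0,0,0,1]
    - [0,0,0,0,-1]
    - [0,0,0,0,-1]
    - [0,0,0,0,-1]
    - [0,0,0,0,-1]
  newtons: 30

```text
clock: 15.2
eef_pos: [0.5732, 0.1741, 0.0275]
tcp_rot: [-0.0, 1.0, 0.0, 0.001]
force: [-0.9, 0.1, 6.4]
gripper_width: 0.0431
grip_force: 30.5
```

>>> move_arm:
  commands:
    - [0,0,0,0,-1]
    - [0,0,0,0,-1]

```text
clock: 15.4
eef_pos: [0.5732, 0.1741, 0.0275]
tcp_rot: [-0.0, 1.0, 0.0, 0.001]
force: [-0.4, -0.6, 6.3]
gripper_width: 0.0433
grip_force: 30.6
```

>>> move_arm:
  commands:
    - [0,0,-0.02,0,-1]
    - [0,0,-0.03,0,-1]
    - [0,0,-0.02,0,-1]
    - [0,0,0,0,-1]

```text
clock: 15.8
eef_pos: [0.5739, 0.1744, 0.0994]
tcp_rot: [-0.0, 1.0, 0.001, 0.002]
force: [0.8, -1.3, -1.8]
gripper_width: 0.0432
grip_force: 31.1
```

>>> move_arm:
  commands:
    - [0.0167,0.0363,0,0,-1]
    - [0.0167,0.0363,0,0,-1]
    - [0.0167,0.0363,0,0,-1]
    - [0.0167,0.0363,0,0,-1]
    - [0.0167,0.0363,0,0,-1]
    - [0.0167,0.0363,0,0,-1]
    - [0.0167,0.0363,0,0,-1]
    - [0,0,0,0,-1]
    - [0,0,0,0,-1]

```text
clock: 16.7
eef_pos: [0.4546, 0.4282, 0.0946]
tcp_rot: [-0.001, 1.0, -0.001, -0.001]
force: [-0.2, 0.6, -0.9]
gripper_width: 0.0433
grip_force: 31.3
```

Run:
```python
from h import *
im,H,c,s=shot('wrist','w9'); st(s)
```

```text
t16.70 [0.4546 0.4282 0.0946] xang -179.86 tilt 0.12 w0.0433 [-0.2  0.6 -0.9]
```

View pics/w9.png

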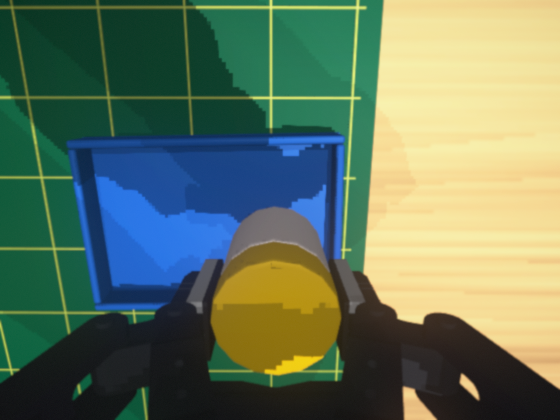

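Run:
```python
from h import *
s=state();c=cam('wrist',s)
P=cast([(69,143),(344,137),(97,309)],.025,c)
print((P*1000).round(1), ((P[1]+P[2])*500).round(1)); st()
```

```text
[[406.3 308.3]
 [403.  466. ]
 [513.9 309.9]] [458.4 388. ]
t16.75 [0.4551 0.4275 0.0949] xang -179.94 tilt 0.11 w0.0434 [-1.1 -0.8 -1.5]
```

Bin rim corners (69,143),(344,137),(97,309) give centre (458,388), so the jar is over its place. Lower and release.

>>> move_arm:
  commands:
    - [-0.002,0,0.02,0,-1]
    - [0,0,0.02,0,-1]
    - [0,0,0.012,0,-1]
    - [0,0,0.006,0,-1]
    - [0,0,0.003,0,-1]
    - [0,0,0,0,-1]
    - [0,0,0,0,-1]

```text
clock: 17.45
eef_pos: [0.4579, 0.4282, 0.0361]
tcp_rot: [-0.0, 1.0, 0.0, 0.0]
force: [0.2, -0.2, -1.7]
gripper_width: 0.0436
grip_force: 31.4
```

```bash
python3 -c "
from h import *
st()"
```

```text
t17.45 [0.4579 0.4282 0.0361] xang -179.98 tilt 0.07 w0.0436 [ 0.2 -0.2 -1.7]
```

>>> move_arm:
  commands:
    - [0,0,0.003,0,-1]
    - [0,0,0,0,-1]
    - [0,0,0,0,0.3]
    - [0,0,0,0,0.3]
    - [0,0,0,0,0.3]
    - [0,0,0,0,0.3]
    - [0,0,-0.02,0,0.3]
    - [0,0,-0.03,0,0.3]
    - [0,0,-0.04,0,0.3]
    - [0,0,-0.03,0,1]

```text
clock: 18.45
eef_pos: [0.4576, 0.428, 0.1546]
tcp_rot: [-0.0, 1.0, 0.0, 0.001]
force: [0.8, -0.2, 0.3]
gripper_width: 0.0683
grip_force: 0.0
```

Run:
```python
from h import *
im,H,c,s=shot('wrist','w10'); st(s)
h,S,v=[H[...,i].astype(int) for i in range(3)]
print(rect(im,(h>20)&(h<38)&(S>150)&(v>80),.069,c,300))
```

```text
t18.45 [0.4576 0.428  0.1546] xang -179.97 tilt 0.08 w0.0683 [ 0.8 -0.2  0.3]
[(454.4, 427.9, 43.9, 41.6, -0.1, (np.int64(276), np.int64(211)))]
```

>>> move_arm:
  commands:
    - [-0.0079,-0.044,0,0,1]
    - [-0.0079,-0.044,0,0,1]
    - [-0.0079,-0.044,0,0,1]
    - [-0.0079,-0.044,0,0,1]
    - [-0.0079,-0.044,0,0,1]
    - [-0.0079,-0.044,0,0,1]
    - [-0.0079,-0.044,0,0,1]
    - [-0.0079,-0.044,0,0,1]
    - [-0.0079,-0.044,0,0,1]
    - [-0.0079,-0.044,0,0,1]

```text
clock: 19.5
eef_pos: [0.5368, -0.0139, 0.1523]
tcp_rot: [-0.0, 1.0, 0.0, 0.0]
force: [0.9, 1.1, -0.7]
gripper_width: 0.0852
grip_force: 0.0
```

>>> move_arm:
  commands:
    - [-0.0079,-0.044,0,0,1]
    - [-0.0079,-0.044,0,0,1]
    - [-0.0079,-0.044,0,0,1]
    - [-0.0079,-0.044,0,0,1]
    - [0,0,0,0,1]
    - [0,0,0,0,1]

```text
clock: 20.1
eef_pos: [0.5682, -0.1889, 0.1517]
tcp_rot: [0.001, 1.0, 0.0, -0.0]
force: [0.1, 0.9, -0.6]
gripper_width: 0.0849
grip_force: 0.0
```

Run:
```python
from h import *
im,H,c,s=shot('wrist','w11'); st(s)
h,S,v=[H[...,i].astype(int) for i in range(3)]
m=np.zeros(v.shape,bool); m[180:262,200:350]=((v<80)&(S<90))[180:262,200:350]
print(rect(im,m,.064,c,300))
```

```text
t20.10 [ 0.5682 -0.1889  0.1517] xang 179.91 tilt 0.05 w0.0849 [ 0.1  0.9 -0.6]
[(568.1, -187.6, 44.9, 41.8, 18.6, (np.int64(278), np.int64(214)))]
```

View pics/w11.png

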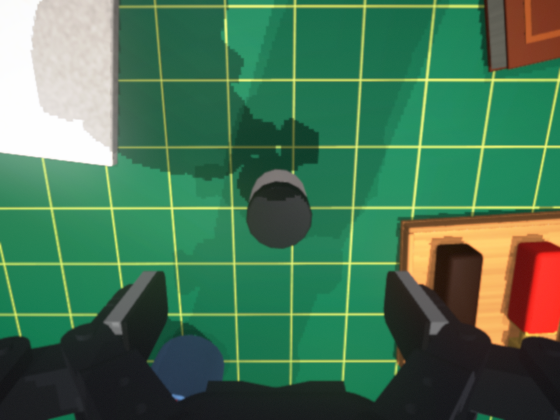

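Black lid at (278,215), centred. Same grip.

>>> move_arm:
  commands:
    - [-0.001,0.0015,0.035,0,1]
    - [0,0,0.035,0,1]
    - [0,0,0.03,0,1]
    - [0,0,0.019,0,1]
    - [0,0,0.006,0,1]
    - [0,0,0,0,1]
    - [0,0,0,0,-1]
    - [0,0,0,0,-1]
    - [0,0,0,0,-1]
    - [0,0,0,0,-1]

```text
clock: 21.15
eef_pos: [0.5701, -0.1867, 0.0285]
tcp_rot: [-0.0, 1.0, -0.0, 0.001]
force: [-0.8, 1.3, 5.9]
gripper_width: 0.0438
grip_force: 30.3
```

>>> move_arm:
  commands:
    - [0,0,0,0,-1]
    - [0,0,0,0,-1]

```text
clock: 21.35
eef_pos: [0.5701, -0.1867, 0.0285]
tcp_rot: [-0.0, 1.0, -0.0, 0.001]
force: [-0.6, 0.8, 6.6]
gripper_width: 0.0433
grip_force: 30.3
```

>>> move_arm:
  commands:
    - [0,0,-0.02,0,-1]
    - [0,0,-0.03,0,-1]
    - [0,0,-0.04,0,-1]
    - [0,0,0,0,-1]

```text
clock: 21.75
eef_pos: [0.5716, -0.1873, 0.1231]
tcp_rot: [-0.0, 1.0, -0.001, 0.004]
force: [0.5, 0.6, -1.1]
gripper_width: 0.0434
grip_force: 31.1
```

>>> move_arm:
  commands:
    - [0.0086,0.0411,0,0,-1]
    - [0.0086,0.0411,0,0,-1]
    - [0.0086,0.0411,0,0,-1]
    - [0.0086,0.0411,0,0,-1]
    - [0.0086,0.0411,0,0,-1]
    - [0.0086,0.0411,0,0,-1]
    - [0.0086,0.0411,0,0,-1]
    - [0.0086,0.0411,0,0,-1]
    - [0.0086,0.0411,0,0,-1]
    - [0.0086,0.0411,0,0,-1]

```text
clock: 22.75
eef_pos: [0.4825, 0.2259, 0.1169]
tcp_rot: [-0.0, 1.0, -0.0, -0.0]
force: [0.8, -0.9, -1.4]
gripper_width: 0.0433
grip_force: 31.3
```

>>> move_arm:
  commands:
    - [0.0086,0.0411,0,0,-1]
    - [0.0086,0.0411,0,0,-1]
    - [0.0086,0.0411,0,0,-1]
    - [0,0,0,0,-1]
    - [0,0,0,0,-1]

```text
clock: 23.25
eef_pos: [0.4568, 0.3482, 0.1164]
tcp_rot: [-0.001, 1.0, -0.0, -0.0]
force: [-0.2, -0.4, -1.4]
gripper_width: 0.0431
grip_force: 31.5
```

```bash
python3 -c "
from h import *
st()"
```

```text
t23.25 [0.4568 0.3482 0.1164] xang -179.87 tilt 0.08 w0.0431 [-0.2 -0.4 -1.4]
```

>>> move_arm:
  commands:
    - [-0.001,-0.001,0.03,0,-1]
    - [0,0,0.025,0,-1]
    - [0,0,0.015,0,-1]
    - [0,0,0.008,0,-1]
    - [0,0,0.003,0,-1]
    - [0,0,0,0,-1]
    - [0,0,0,0,-1]

```text
clock: 23.95
eef_pos: [0.4589, 0.347, 0.0374]
tcp_rot: [-0.0, 1.0, 0.0, 0.001]
force: [0.4, -0.6, -1.0]
gripper_width: 0.0432
grip_force: 31.5
```

```bash
python3 -c "
from h import *
st()"
```

```text
t23.95 [0.4589 0.347  0.0374] xang -179.98 tilt 0.09 w0.0432 [ 0.4 -0.6 -1. ]
```

>>> move_arm:
  commands:
    - [0,0,0.0035,0,-1]
    - [0,0,0,0,-1]
    - [0,0,0,0,0.3]
    - [0,0,0,0,0.3]
    - [0,0,0,0,0.3]
    - [0,0,0,0,0.3]
    - [0,0,-0.02,0,0.3]
    - [0,0,-0.03,0,0.3]
    - [0,0,-0.04,0,0.3]
    - [0,0,-0.04,0,0.3]

```text
clock: 24.95
eef_pos: [0.458, 0.3465, 0.1638]
tcp_rot: [-0.0, 1.0, -0.0, -0.0]
force: [0.7, 0.2, 0.7]
gripper_width: 0.0551
grip_force: 0.0
```

Run:
```python
from h import *
im,H,c,s=shot('wrist','w12'); st(s)
```

```text
t24.95 [0.458  0.3465 0.1638] xang -179.97 tilt 0.05 w0.0551 [0.7 0.2 0.7]
```

>>> move_arm:
  commands:
    - [0.0042,-0.0449,0,0,1]
    - [0.0042,-0.0449,0,0,1]
    - [0.0042,-0.0449,0,0,1]
    - [0.0042,-0.0449,0,0,1]
    - [0.0042,-0.0449,0,0,1]
    - [0.0042,-0.0449,0,0,1]
    - [0.0042,-0.0449,0,0,1]
    - [0.0042,-0.0449,0,0,1]
    - [0,0,0,-6.3,1]
    - [0,0,0,-6.3,1]
  newtons: 40

```text
clock: 26.0
eef_pos: [0.4248, -0.0141, 0.1627]
tcp_rot: [-0.11, 0.994, -0.0, 0.0]
force: [-0.0, 0.6, -0.3]
gripper_width: 0.0855
grip_force: 0.0
```

>>> move_arm:
  commands:
    - [0,0,0,0,1]
    - [0,0,0,0,1]

```text
clock: 26.2
eef_pos: [0.4249, -0.0124, 0.1627]
tcp_rot: [-0.109, 0.994, -0.0, 0.0]
force: [0.0, 0.2, -0.6]
gripper_width: 0.0852
grip_force: 0.0
```

Run:
```python
from h import *
im,H,c,s=shot('wrist','w13'); st(s)
h,S,v=[H[...,i].astype(int) for i in range(3)]
print(rect(im,(h>=3)&(h<20)&(S>110)&(v>40),.026,c,1500)[:4])
```

```text
t26.20 [ 0.4249 -0.0124  0.1627] xang -167.54 tilt 0.00 w0.0852 [ 0.   0.2 -0.6]
[(601.2, -9.5, 146.9, 65.8, -86.4, (np.int64(241), np.int64(369))), (424.8, -11.5, 88.7, 57.7, 12.4, (np.int64(277), np.int64(195)))]
```

View pics/w12.png

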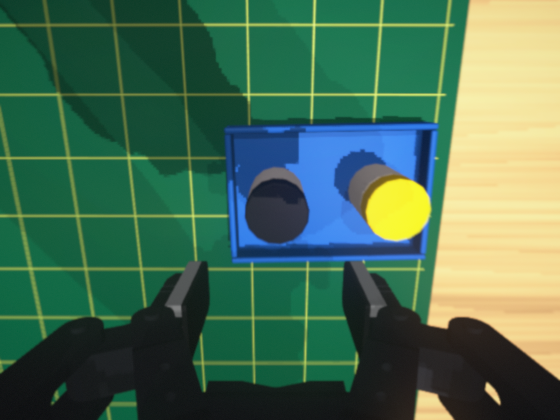

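View pics/w13.png

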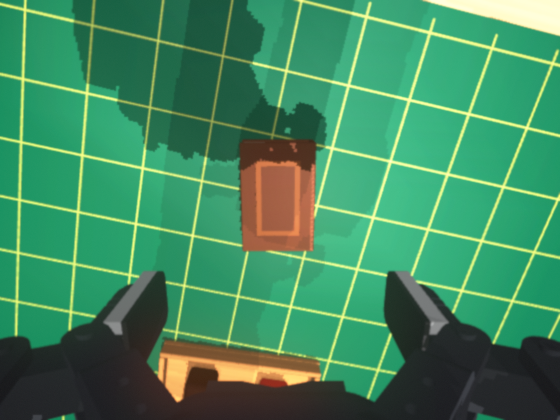

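Both jars stand upright in the bin (277,210), (397,208), and the book (277,195) is centred and square under the gripper. Grip the book.

>>> move_arm:
  commands:
    - [0,0.001,0.04,0,1]
    - [0,0,0.04,0,1]
    - [0,0,0.035,0,1]
    - [0,0,0.02,0,1]
    - [0,0,0.012,0,1]
    - [0,0,0.006,0,1]
    - [0,0,0,0,1]
    - [0,0,0,0,-1]
    - [0,0,0,0,-1]
    - [0,0,0,0,-1]

```text
clock: 27.25
eef_pos: [0.4256, -0.0115, 0.0111]
tcp_rot: [-0.11, 0.994, -0.0, 0.001]
force: [-1.3, -0.6, 6.8]
gripper_width: 0.0565
grip_force: 43.3
```

>>> move_arm:
  commands:
    - [0,0,0,0,-1]
    - [0,0,0,0,-1]

```text
clock: 27.45
eef_pos: [0.4256, -0.0115, 0.0111]
tcp_rot: [-0.11, 0.994, -0.0, 0.001]
force: [-0.9, 0.6, 6.1]
gripper_width: 0.0569
grip_force: 43.2
```

>>> move_arm:
  commands:
    - [0,0,-0.03,0,-1]
    - [0,0,-0.04,0,-1]
    - [0,0,-0.03,0,-1]
    - [0,0,0,6.6,-1]
    - [0,0,0,6.6,-1]
    - [0,0,0,6.6,-1]
    - [0,0,0,0,-1]
    - [0,0,0,0,-1]

```text
clock: 28.25
eef_pos: [0.4248, -0.0115, 0.11]
tcp_rot: [0.061, 0.998, 0.0, 0.0]
force: [0.5, -0.4, -2.5]
gripper_width: 0.0569
grip_force: 43.7
```

```bash
python3 -c "
from h import *
st()"
```

```text
t28.25 [ 0.4248 -0.0115  0.11  ] xang 173.01 tilt 0.02 w0.0569 [ 0.5 -0.4 -2.5]
```

>>> move_arm:
  commands:
    - [-0.01,-0.0434,0,0,-1]
    - [-0.01,-0.0434,0,0,-1]
    - [-0.01,-0.0434,0,0,-1]
    - [-0.01,-0.0434,0,0,-1]
    - [-0.01,-0.0434,0,0,-1]
    - [-0.01,-0.0434,0,0,-1]
    - [-0.01,-0.0434,0,0,-1]
    - [-0.01,-0.0434,0,0,-1]
    - [0,0,0,0,-1]
    - [0,0,0,0,-1]

```text
clock: 29.25
eef_pos: [0.4603, -0.3665, 0.109]
tcp_rot: [0.062, 0.998, 0.001, -0.001]
force: [0.2, -0.1, -0.2]
gripper_width: 0.0574
grip_force: 43.8
```

Run:
```python
from h import *
im,H,c,s=shot('wrist','w14'); st(s)
```

```text
t29.25 [ 0.4603 -0.3665  0.109 ] xang 172.86 tilt 0.09 w0.0574 [ 0.2 -0.1 -0.2]
```

>>> move_arm:
  commands:
    - [0,0,0.03,0,-1]
    - [0,0,0.025,0,-1]
    - [0,0,0.015,0,-1]
    - [0,0,0.008,0,-1]
    - [0,0,0,0,-1]
    - [0,0,0,0,-1]

```text
clock: 29.9
eef_pos: [0.4613, -0.366, 0.0329]
tcp_rot: [0.062, 0.998, -0.0, 0.001]
force: [0.9, 0.1, -0.7]
gripper_width: 0.0565
grip_force: 43.8
```

```bash
python3 -c "
from h import *
st()"
```

```text
t29.90 [ 0.4613 -0.366   0.0329] xang 172.86 tilt 0.08 w0.0565 [ 0.9  0.1 -0.7]
```

Lower about 9 mm more, release, rise and check.

>>> move_arm:
  commands:
    - [0,0,0.006,0,-1]
    - [0,0,0.003,0,-1]
    - [0,0,0,0,-1]
    - [0,0,0,0,0.7]
    - [0,0,0,0,0.7]
    - [0,0,0,0,0.7]
    - [0,0,0,0,1]
    - [0,0,-0.02,0,1]
    - [0,0,-0.04,0,1]
    - [0,0,-0.05,0,1]

```text
clock: 30.9
eef_pos: [0.4597, -0.3652, 0.1321]
tcp_rot: [0.063, 0.998, 0.001, -0.002]
force: [0.6, -0.5, 0.1]
gripper_width: 0.0857
grip_force: 0.0
```

>>> move_arm:
  commands:
    - [0,0,-0.05,0,1]
    - [0,0,-0.05,0,1]
    - [0,0,0,0,1]
    - [0,0,0,0,1]

```text
clock: 31.3
eef_pos: [0.4613, -0.3664, 0.234]
tcp_rot: [0.063, 0.998, -0.001, 0.001]
force: [-0.3, -0.2, -1.5]
gripper_width: 0.0853
grip_force: 0.0
```

Run:
```python
from h import *
im,H,c,s=shot('wrist','w15'); st(s)
h,S,v=[H[...,i].astype(int) for i in range(3)]
print(rect(im,(h>=3)&(h<20)&(S>110)&(v>30),.038,c,1500)[:4])
m=np.zeros(v.shape,bool); m[:300]=(S<60)[:300]&(v[:300]>90)
print(rect(im,m,.012,c,1500)[:3])
t,_,_,_=shot('top','top1')
cv2.imwrite('pics/fin.png',np.hstack([im[:, 60:500],cv2.resize(t[60:320,80:470],None,fx=.9,fy=.9,interpolation=3) if 0 else t[:, 90:450]]))
```

```text
t31.30 [ 0.4613 -0.3664  0.234 ] xang 172.83 tilt 0.15 w0.0853 [-0.3 -0.2 -1.5]
[(352.2, -532.1, 125.5, 108.7, 0.1, (np.int64(73), np.int64(50))), (460.1, -366.5, 84.7, 55.5, -7.2, (np.int64(279), np.int64(181))), (585.5, -516.1, 105.5, 40.8, -35.5, (np.int64(149), np.int64(316)))]
[(461.6, -365.6, 150.9, 121.0, -7.4, (np.int64(277), np.int64(170)))]
```

View pics/fin.png

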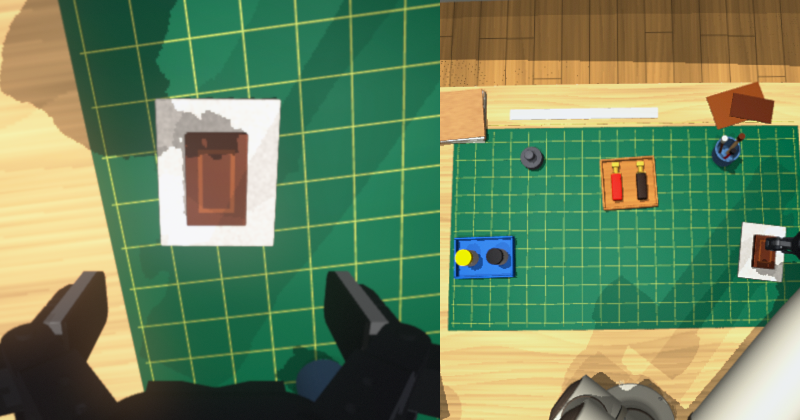

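The picture shows the book centred and square on the board (215,178), both stamps in the tray (628,183) and both jars in the bin (485,257). The weight (531,158) and pot (727,152) haven't moved.

```bash
python3 -c "
from cell import *
print(close_job())"
```

```text
the job is handed in; nothing more can be done
None
```

The job is handed in at about 31 s of the 128 s allowed; the last views show both stamps flat in the tray, both jars upright in the bin, and the book within about 2 mm of the board's centre and square with it, with the weight and pot not visibly moved (no verdict was returned).

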